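# Set the valves of a pressure-test rig for filling

## Task

Get the pressure-test rig ready to fill. With one fingertip against the side of the lever, first push the drain valve (the pipe that ends in an elbow turned down) fully closed, its lever square across the pipe against the stop; only then push the supply valve (the pipe with the pressure gauge) fully open, its lever in line with the pipe. Do not grip the levers or force them hard against their stops, leave the drain closed, and do not lift or disturb the loose things around the rig.

Things in the scene. Friction and masses are not known exactly. Their poses are not given: they have to be found in the camera images.
- rig: Fixed rig: wooden board 380 x 480 x 18 mm, steel header pipe 42 mm thick along its y at x = 90 mm. Origin: bench level, midway between the lever pivots; x away from the robot, y left. Two valve pipes run from the header to the robot's side, 240 mm apart; which is on which side changes. Apart from levers and stems, only a vent on the header (top 112 mm) and the gauge (111 mm) stand above 93 mm.
- drain_valve: Fixed drain pipe with its ball valve and lever: steel pipe 27 mm thick (nuts up to 38 mm), axis 68 mm above the bench, near end a brass elbow turned down at x = -125 mm, no gauge. Origin: bench level under the lever's pivot; x along the pipe towards the header (at x = 90 mm), z up.
- drain_lever (a joint): Red lever on the drain valve, 97 mm from pivot axis to tip, turning level between stops; outer 62 mm 18 wide, 14 tall (z 116 to 130 mm). Value in rad: 0 = open, lever in line with its pipe to its near end (valve -x); pi/2 = closed, square across, towards valve +y. Closing is clockwise from above. Friction 0.4 N m, stays where left. It starts open or partly open (0 to 0.5).
- drain_pivot (a point): Point on the vertical pivot axis of the drain valve's lever, at the lever's mid-height (123 mm above the bench). Fixed to the valve: its axes are the valve's axes (x along the pipe to the header, z up), and do not turn with the lever.
- drain_grip (a point): Point on the centre line of the drain lever, 75 mm out from the pivot axis, at mid-height of its outer bar; it moves and turns with the lever (its -x axis points out along the lever).
- supply_valve: Fixed supply pipe with its ball valve and lever, like the drain pipe, but its near end is a straight brass hose union (to x = -170 mm) and beyond the header, at x = 150 mm, it carries a round pressure gauge 63 mm across, white dial facing up. Origin: bench level under the lever's pivot; x along the pipe towards the header (at x = 90 mm), z up.
- supply_lever (a joint): Red lever on the supply valve, 97 mm from pivot axis to tip, turning level between stops; outer 62 mm 18 wide, 14 tall (z 116 to 130 mm). Value in rad: 0 = open, lever in line with its pipe to its near end (valve -x); pi/2 = closed, square across, towards valve +y. Closing is clockwise from above. Friction 0.4 N m, stays where left. It starts closed or mostly closed (1.0 to pi/2).
- supply_pivot (a point): Point on the vertical pivot axis of the supply valve's lever, at the lever's mid-height (123 mm above the bench). Fixed to the valve: its axes are the valve's axes (x along the pipe to the header, z up), and do not turn with the lever.
- supply_grip (a point): Point on the centre line of the supply lever, 75 mm out from the pivot axis, at mid-height of its outer bar; it moves and turns with the lever (its -x axis points out along the lever).
- spray: Loose dark spray can standing on the bench to the rig's left, 65 mm in diameter, 195 mm tall; origin at the centre of its underside. Leave alone.
- sealant: Loose black sealant bottle with white cap standing on the bench to the rig's right, 48 mm in diameter, 130 mm tall; origin at the centre of its underside. Leave alone.
- coupling: Loose brass pipe coupling (open tube) standing on the board between the two pipes, 38 mm in diameter, 45 mm tall (top 63 mm above the bench); origin at the centre of its underside. Leave alone.
- wrench: Loose steel wrench lying flat on the bench beside the right edge of the board, 200 mm long, roughly along the rig's x, under 15 mm tall; origin at the middle of its underside. Leave alone.

How it is judged:
By the outcome, as a careful person would: the job done as asked, in the order asked, and still so for the second after the job is handed in, with the robot touching nothing.
It also fails if it takes over 58 s, if anything falls off the work surface, if the arm or the gripper's body presses on something with over 40 N, if the wrist force passes 120 N, or if a joint passes its speed limit or range.

## Robot

A 6-joint arm with a two-finger parallel gripper is mounted at the origin on the work surface. World frame = base frame: x ahead of the robot, y to its left, z up, the work surface at z = 0. Lengths are in mm, angles in rad, forces in N, time in s.
With the tool pointing down it reaches from about 350 to 975 mm from the base axis. Payload 7.1 kg.
Tool frame: the origin (TCP) lies between the finger pads; the fingertips stand 8 mm ahead of it and the grasp point (between the pads) lies 11 mm behind it; x points along the fingers, y is the direction in which the jaws open and shut, and the axes are right-handed (so a half turn about x gives the same grasp; the last joint's range is limited). The gripper opens to 88 mm and grips with 3 to 60 N. Pads are 20 mm wide; open, the fingers measure 115 mm over their backs; the gripper's body (75 mm by 178 mm) begins 61 mm behind the grasp point.
Start: joints at [1.249, 0.423, 1.63, -0, 1.089, -0.019], TCP at [186.339, 596.559, 230.675] pointing down, gripper open.
Joint ranges: [-3, 3], [-0.9, 2.11], [0.09, 2.58], [-1.31, 4.45], [0.11, 2.69], [-2.54, 2.54]. Speed limits (rad/s): [2.39, 2.39, 3.01, 3.14, 3.14, 3.14].

## Interface

Orientations are given as a rotation vector (axis times angle).
In Python, from workcell import ctrl gives the robot as it stands.
- The arm moves only by the tool apply_moves, never from a script. Its argument "increments" is a list of rows, each an object with "gripper": the opening in per cent of the stroke, from 0 (shut) to 100 (fully open); "delta_pos": the shift along the tool's x, y, z in cm, a list of three; "dr": the turn, a rotation vector about the tool's x, y, z in rad, a list of three. In form: [{"gripper": gripper, "delta_pos": [dx, dy, dz], "dr": [ax, ay, az]}, ...]. A call has exactly 5 rows; each row shifts and turns the commanded pose from where the row before left it, along the tool's axes as they then stand; what a row does not reach is not made up. A row lasts 1/12 s, in which the tool goes at most 41.7 mm and 7.16 degrees, less where a joint would pass 70% of its speed; a pose out of reach is approached as far as the arm can. A call with a gripper value outside its range is refused whole. The fingers move at their own pace and stop on an object; the grip force is fixed at half the most. Time passes only in rows, so rows that do not move let the fingers close, or fill a call up. It gives the time, the measured TCP pose, the force and the opening at its end, in the units of the state.
- ctrl.get_obs(): the state, without advancing time (a new reading comes with each control period).
- ctrl.get_image(name): name is "scene" or "top"; returns a dict with "img" (420x560x3 uint8, red, green, blue), "range_z" (420x560 float32, mm along the optical axis (not along the pixel's ray), 0 where there is no reading), "mtx" (3x3 intrinsics, pixels), "rvec" (rotation vector, rad) and "tvec" (3), from world to camera coordinates, as OpenCV has them. Camera axes: x right, y down, z forward; pixel columns grow to the right and rows downward; lengths in mm; the calibration is good to about 2 mm. A picture is of the moment at which its call begins.
- ctrl.close_job(): hands the job in, once; it reports no verdict.
The state is a dict: "t": time; "qpos": joint angles; "qvel": joint speeds; "joint_torque": joint torques, N m; "ee_pos": TCP position; "orientation": TCP orientation; "ft_force": force on the tool from outside, world axes, zero at the start; "moment": the same for the moment, N m; "width": finger opening in mm.
Only numpy, scipy, OpenCV 4.12 (cv2) and the standard library are available. Lean on these libraries where they do the work, as an engineer would, in place of code of your own. Each camera call takes 0.05 s, during which the arm holds its last target. There are 200 camera calls.

## Working session

There is one attempt and no reset: what is moved stays moved. The work goes in short steps, Python scripts to look and compute and a tool call to move; the robot and the scene stay as the last step left them, time stands still between calls to the robot, and variables do not carry over. Pictures are saved under pics/ and viewed, about 8 in all and at most 12, crops included, and the job is handed in when it is done.

Besides the shell and the picture viewer there is one more tool, called after "Call:" by a JSON object that holds its "name" and its "arguments", one argument or row to a line. apply_moves: Moves the arm, as the interface text tells. Its arguments: {"type":"object","properties":{"increments":{"type":"array","items":{"type":"object","properties":{"gripper":{"type":"number"},"delta_pos":{"type":"array","items":{"type":"number"}},"dr":{"type":"array","items":{"type":"number"}}}}}},"required":["increments"]}

```bash
mkdir -p pics; ls; python3 - <<'E'
from workcell import ctrl
import cv2,numpy as np
for n in ("scene","top"):
    d=ctrl.get_image(n); cv2.imwrite(f"pics/{n}0.png",d["img"][:,:,::-1]); np.savez(f"{n}0.npz",**d)
    R=cv2.Rodrigues(np.array(d["rvec"],float))[0]; print(n,-R.T@np.array(d["tvec"]).ravel(),R[2])
print(ctrl.get_obs())
E
```

```text
pics
scene [1043.92498817 -471.53809319 1072.41186336] [-0.38877708  0.39773461 -0.8310593 ]
top [ 443.20963221   13.8725118  1521.25160296] [ 0.09006911  0.00151929 -0.99593436]
{'t': 0.1, 'qpos': array([ 1.24900846e+00,  4.23743991e-01,  1.63060562e+00,  6.60584672e-06,
        1.08861916e+00, -1.89777683e-02]), 'qvel': array([-2.89899448e-05, -1.11355880e-03, -2.66701741e-03,  7.79300914e-04,
        9.20159645e-05, -3.31813003e-04]), 'joint_torque': array([ 9.08239781e-05, -5.45612454e+01, -2.74325091e+01,  6.44233287e-02,
        1.88053132e-02, -1.11071284e-05]), 'ee_pos': array([186.18125532, 596.10677458, 229.99531499]), 'orientation': array([ 0.2366047 ,  1.55793784, -0.23874018]), 'ft_force': array([-0.12163876,  0.13810944,  0.58101326]), 'moment': array([-0.02117156, -0.01582542, -0.00664392]), 'width': 87.71496334646991}
```

View pics/scene0.png

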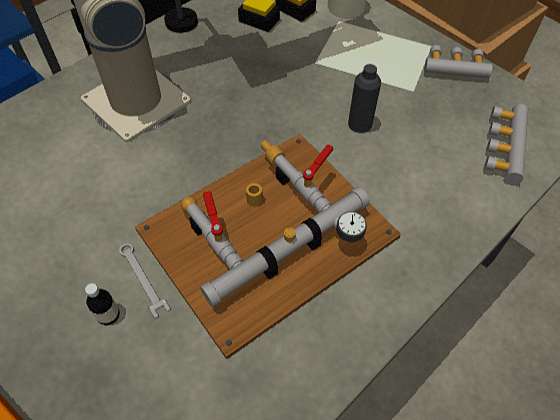

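View pics/top0.png

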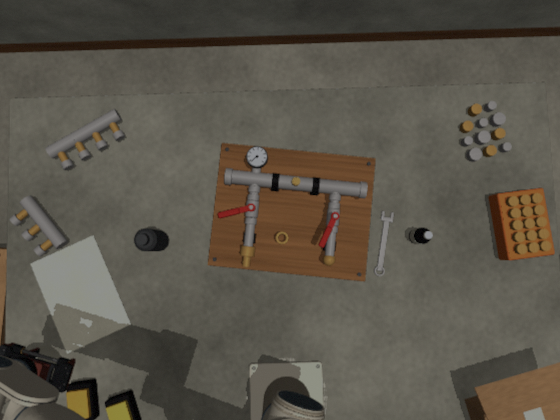

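The supply valve (gauge) is on the left: pivot about (251,208) in the top view, tip (220,215). The drain valve (elbow) is on the right: pivot about (335,216), tip (323,246), partly open. The can stands at (150,240), the wrench at (383,245), the bottle at (422,236) and the coupling at (281,238). Next I'll measure the levers from both views.

```bash
cat > h.py <<'E'
import cv2,numpy as np
from scipy.spatial.transform import Rotation as Ro
def cam(d):
    return d["mtx"],cv2.Rodrigues(np.array(d["rvec"],float))[0],np.array(d["tvec"],float).ravel()
def cloud(d):
    K,R,t=cam(d); v,u=np.mgrid[:420,:560]; z=d["range_z"]
    p=np.stack([(u-K[0,2])/K[0,0]*z,(v-K[1,2])/K[1,1]*z,z],-1)
    return (p-t)@R
def atz(d,uv,z):
    K,R,t=cam(d); r=R.T@np.linalg.inv(K)@np.r_[uv,1]; c=-R.T@t
    return c+r*(z-c[2])/r[2]
def red(d):
    h=cv2.cvtColor(d["img"],cv2.COLOR_RGB2HSV); return ((h[...,0]<6)|(h[...,0]>174))&(h[...,1]>170)&(h[...,2]>70)
def levers(d):
    P=cloud(d); m=red(d).astype(np.uint8); n,l,s,c=cv2.connectedComponentsWithStats(m)
    out=[]
    for i in range(1,n):
        if s[i,4]<30: continue
        q=P[l==i]; mid=np.median(q,0)
        if not(300<mid[0]<900 and abs(mid[1])<350): continue
        vv,uu=np.nonzero(l==i); ray=np.array([atz(d,(a,b),130) for a,b in zip(uu,vv)])[:,:2]
        c0=ray.mean(0); w=np.linalg.svd(ray-c0)[2][0]; s1=(ray-c0)@w
        out.append((s[i,4],c[i].round(1),np.percentile(q[:,2],[10,50,90]).round(0),c0.round(1),(c0+w*s1.min()).round(1),(c0+w*s1.max()).round(1)))
    return out
E
python3 - <<'E'
from h import *
for n in("scene","top"):
    d=dict(np.load(n+"0.npz")); print(n)
    for o in levers(d): print(*o)
t=dict(np.load("top0.npz"));s=dict(np.load("scene0.npz"))
a=cv2.resize(t["img"][190:270,205:350],None,fx=5,fy=5,interpolation=2)
b=cv2.resize(s["img"][135:245,185:345],None,fx=5,fy=5,interpolation=2)
cv2.imwrite("pics/a.png",a[:,:,::-1]);cv2.imwrite("pics/b.png",b[:,:,::-1])
E
```

```text
scene
284 [318.2 161.3] [123. 127. 131.] [562.1 122.6] [549.  175.1] [575.9  66.6]
333 [211.8 211.8] [123. 127. 131.] [ 500.3 -135.8] [ 452.3 -111.2] [ 552.2 -162.5]
top
195 [234.2 211.2] [122. 127. 132.] [554.8 132.5] [544.8 179.1] [566.9  75.8]
174 [326.8 231.9] [121. 128. 132.] [ 488.6 -127.2] [ 539.3 -150.9] [ 448.2 -108.4]
```

View pics/a.png

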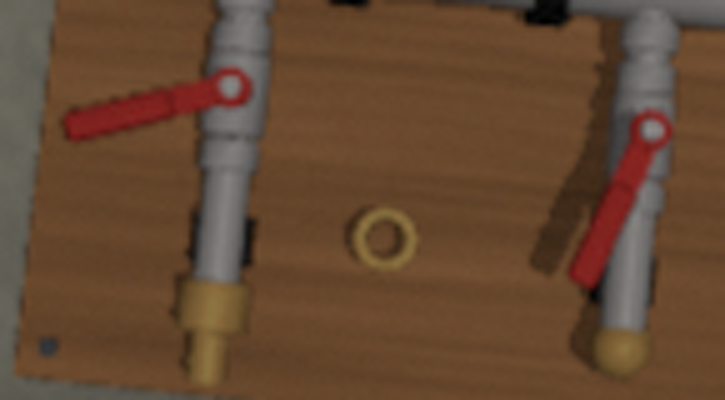

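View pics/b.png

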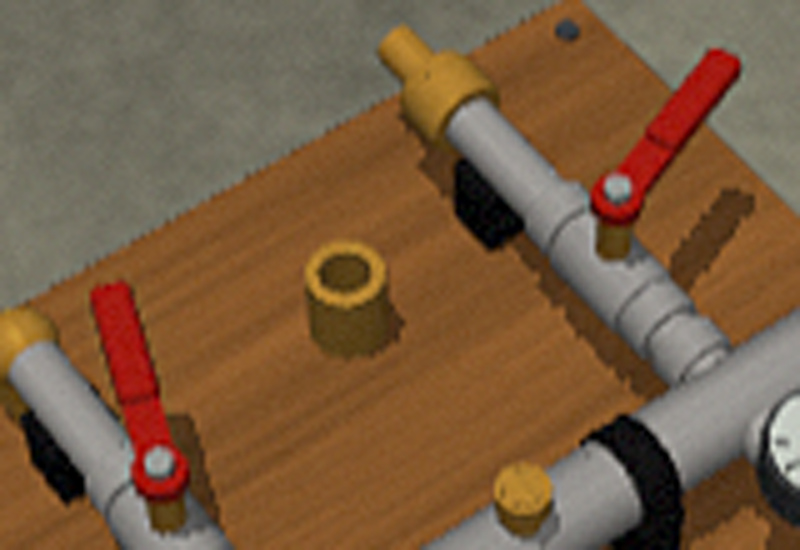

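The top crop shows the nuts at (231,86) and (652,129), and the scene crop at (618,187) and (160,462). I'll triangulate them.

```bash
python3 - <<'E'
from h import *
from workcell import ctrl
t=dict(np.load("top0.npz"));s=dict(np.load("scene0.npz"))
def tri(a,b):
    Ps=[];
    for d in(t,s):
        K,R,T=cam(d);Ps.append(K@np.c_[R,T])
    x=cv2.triangulatePoints(Ps[0],Ps[1],np.array(a,float),np.array(b,float)).ravel();return x[:3]/x[3]
S=tri((250.8,206.8),(308.2,172.0));D=tri((335.0,215.4),(216.6,227))
print(S,D,S-D,np.linalg.norm((S-D)[:2]))
y=(S-D)[:2];print("yaw",np.arctan2(-y[0],y[1]))
# tips of levers (top face end centre)
for a,b in (((74,127),(722,62)),((584,279),(112,292))):
    A=np.array(a)/5-.4+[205,190];B=np.array(b)/5-.4+[185,135];print("tip",tri(A,B))
print("coupling top",atz(t,(281.5,237.5),63),"spray",atz(t,(146,238),195))
# pipe direction: elbow and union ends at z~81 top of pipe (top view)
f=lambda a,z:atz(t,np.array(a)/5-.4+[205,190],z)
print("union",f((208,340),81),"elbow",f((621,350),85))
o=ctrl.get_obs();print(Ro.from_rotvec(o["orientation"]).as_matrix().round(3))
E
```

```text
[566.22187102  85.53096951 127.55151611] [ 534.57566746 -152.37068747  127.03055964] [ 31.64620356 237.90165698   0.52095647] 239.99725121918198
yaw -0.13224582843947844
tip [545.93391174 175.69956028 121.52188942]
tip [ 451.68118528 -110.29709613  122.78517401]
coupling top [4.78049450e+02 2.63789031e-01 6.30000000e+01] spray [484.31270464 365.47659929 195.        ]
union [422.38952269 104.72394678  81.        ] elbow [ 409.66818006 -134.40663418   85.        ]
[[-0.     0.298  0.955]
 [-0.001  0.955 -0.298]
 [-1.    -0.001 -0.   ]]
```

Call:
{"name": "apply_moves", "arguments": {
  "increments": [
    {"gripper":0,"delta_pos":[0,-3.2,2.4],"dr":[0,0,0]},
    {"gripper":0,"delta_pos":[0,-3.2,2.4],"dr":[0,0,0]},
    {"gripper":0,"delta_pos":[0,-3.2,2.4],"dr":[0,0,0]},
    {"gripper":0,"delta_pos":[0,-3.2,2.4],"dr":[0,0,0]},
    {"gripper":0,"delta_pos":[0,-3.2,2.4],"dr":[0,0,0]}
  ]
}}

```text
t: 0.52
ee_pos: [253.1, 406.1, 230.3]
orientation: [0.237, 1.558, -0.238]
ft_force: [0.7, 0.2, 0.1]
width: 58.2
```

Call:
{"name": "apply_moves", "arguments": {
  "increments": [
    {"gripper":0,"delta_pos":[0,-3.2,2.4],"dr":[0,0,0]},
    {"gripper":0,"delta_pos":[0,-3.2,2.4],"dr":[0,0,0]},
    {"gripper":0,"delta_pos":[0,-3.2,2.4],"dr":[0,0,0]},
    {"gripper":0,"delta_pos":[0,-3.2,2.4],"dr":[0,0,0]},
    {"gripper":0,"delta_pos":[0,-3.2,2.4],"dr":[0,0,0]}
  ]
}}

```text
t: 0.93
ee_pos: [319.9, 217.7, 230.6]
orientation: [0.237, 1.558, -0.237]
ft_force: [2.1, -0.1, -0.9]
width: 24.7
```

Call:
{"name": "apply_moves", "arguments": {
  "increments": [
    {"gripper":0,"delta_pos":[0,-3.2,2.4],"dr":[0,0,0]},
    {"gripper":0,"delta_pos":[0,-3.2,2.4],"dr":[0,0,0]},
    {"gripper":0,"delta_pos":[0,-3.2,2.4],"dr":[0,0,0]},
    {"gripper":0,"delta_pos":[0,-3.2,2.4],"dr":[0,0,0]},
    {"gripper":0,"delta_pos":[0,-3.2,2.4],"dr":[0,0,0]}
  ]
}}

```text
t: 1.35
ee_pos: [386.8, 29.0, 230.8]
orientation: [0.238, 1.557, -0.238]
ft_force: [0.1, 0.5, -0.1]
width: 0.4
```

```bash
cat >> h.py <<'E'
PIV={"d":np.array([534.6,-152.4]),"s":np.array([566.2,85.5])}
YAW=-0.132
X=np.array([np.cos(YAW),np.sin(YAW)]);Y=np.array([-X[1],X[0]])
def tgt(v,th,off,r=75):   # TCP xy and tool-y angle; off signed along n
    u=-X*np.cos(th)+Y*np.sin(th); n=X*np.sin(th)+Y*np.cos(th)
    return PIV[v]+r*u+off*n, np.arctan2(n[1],n[0])
def rows(wps,z=None):
    from workcell import ctrl
    o=ctrl.get_obs(); R=Ro.from_rotvec(o["orientation"]); p=o["ee_pos"].copy(); a=np.arctan2(*R.as_matrix()[[1,0],1])
    print("pos",p.round(1),"yaw",a.round(3),"t",o["t"])
    for (q,b),zz in wps:
        y=np.array([np.cos(a),np.sin(a)]);zt=np.array([y[1],-y[0]])
        d=np.array(q)-p[:2]
        print("dpos cm",((p[2]-zz)/10).round(2),(d@y/10).round(2),(d@zt/10).round(2),"dr",round(a-b,3))
        p=np.r_[q,zz];a=b
E
python3 - <<'E'
from h import *
rows([(tgt("d",.338,-40),231),(tgt("d",.338,-40),118)])
print(tgt("d",.338,-40))
E
```

```text
pos [386.8  29.  230.8] yaw 1.268 t 1.35
dpos cm -0.02 -15.61 11.45 dr 0.167
dpos cm 11.3 0.0 0.0 dr 0.0
(array([ 449.61692697, -154.09626012]), np.float64(1.1007963267948966))
```

Call:
{"name": "apply_moves", "arguments": {
  "increments": [
    {"gripper":0,"delta_pos":[0,-3.12,2.29],"dr":[0,0,0]},
    {"gripper":0,"delta_pos":[0,-3.12,2.29],"dr":[0,0,0]},
    {"gripper":0,"delta_pos":[0,-3.12,2.29],"dr":[0,0,0]},
    {"gripper":0,"delta_pos":[0,-3.12,2.29],"dr":[0,0,0]},
    {"gripper":0,"delta_pos":[0,-3.12,2.29],"dr":[0,0,0]}
  ]
}}

```text
t: 1.77
ee_pos: [449.6, -154.1, 230.5]
orientation: [0.238, 1.558, -0.238]
ft_force: [0.4, -0.1, 0.0]
width: 0.8
```

Call:
{"name": "apply_moves", "arguments": {
  "increments": [
    {"gripper":0,"delta_pos":[1.5,0,0],"dr":[0.084,0,0]},
    {"gripper":0,"delta_pos":[1.5,0,0],"dr":[0.083,0,0]},
    {"gripper":0,"delta_pos":[1.5,0,0],"dr":[0,0,0]},
    {"gripper":0,"delta_pos":[1.5,0,0],"dr":[0,0,0]},
    {"gripper":0,"delta_pos":[0,0,0],"dr":[0,0,0]}
  ]
}}

```text
t: 2.18
ee_pos: [447.7, -151.5, 168.1]
orientation: [0.369, 1.544, -0.369]
ft_force: [-0.8, 1.0, -1.2]
width: 0.3
```

```bash
python3 - <<'E'
from h import *
from workcell import ctrl
rows([(tgt("d",.338,-40),118),(tgt("d",.338,-25),118)])
d=ctrl.get_image("scene");cv2.imwrite("pics/s1.png",cv2.resize(d["img"][100:300,100:360],None,fx=3,fy=3)[:,:,::-1])
E
```

```text
pos [ 447.7 -151.5  168.1] yaw 1.101 t 2.1833
dpos cm 5.01 -0.14 0.29 dr -0.0
dpos cm 0.0 1.5 0.0 dr 0.0
```

View pics/s1.png

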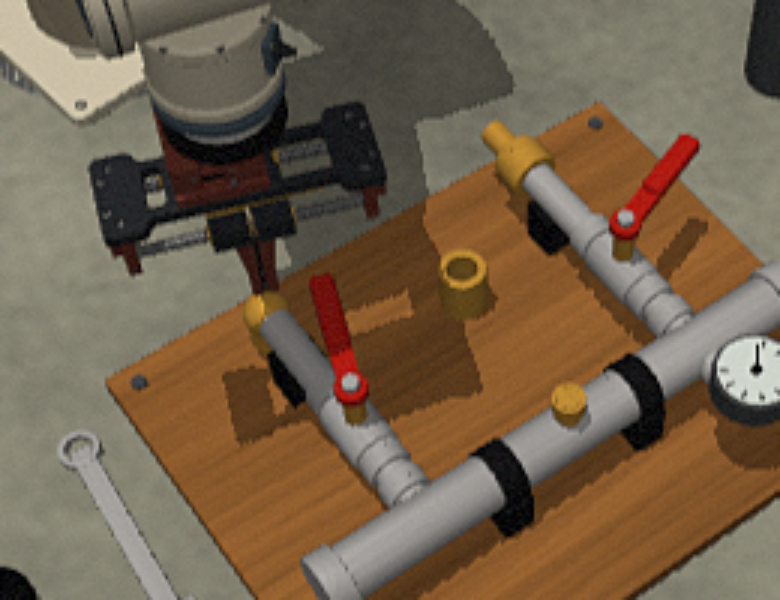

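The picture shows the shut fingers at about (260,285), on the right (opening) side of the drain lever (tip (320,285)), with both valves untouched. I'll descend.

Call:
{"name": "apply_moves", "arguments": {
  "increments": [
    {"gripper":0,"delta_pos":[1.5,0,0.1],"dr":[0,0,0]},
    {"gripper":0,"delta_pos":[1.5,0,0.1],"dr":[0,0,0]},
    {"gripper":0,"delta_pos":[1.5,0,0.1],"dr":[0,0,0]},
    {"gripper":0,"delta_pos":[0.5,0,0],"dr":[0,0,0]},
    {"gripper":0,"delta_pos":[0,0,0],"dr":[0,0,0]}
  ]
}}

```text
t: 2.65
ee_pos: [451.9, -153.1, 120.4]
orientation: [0.368, 1.541, -0.368]
ft_force: [0.1, 0.5, 1.3]
width: 0.4
```

Call:
{"name": "apply_moves", "arguments": {
  "increments": [
    {"gripper":0,"delta_pos":[0,0.4,0],"dr":[0,0,0]},
    {"gripper":0,"delta_pos":[0,0.3,0],"dr":[0,0,0]},
    {"gripper":0,"delta_pos":[0,0.3,0],"dr":[0,0,0]},
    {"gripper":0,"delta_pos":[0,0.3,0],"dr":[0,0,0]},
    {"gripper":0,"delta_pos":[0,0,0],"dr":[0,0,0]}
  ]
}}

```text
t: 3.07
ee_pos: [458.8, -141.3, 121.2]
orientation: [0.368, 1.538, -0.368]
ft_force: [1.1, -0.7, -0.2]
width: 0.1
```

```bash
python3 - <<'E'
from h import *
W=[]
for th in np.linspace(.338,1.4,11): W.append((tgt("d",th,-22.5),118))
rows(W)
E
```

```text
pos [ 458.8 -141.3  121.2] yaw 1.102 t 3.0667
dpos cm 0.32 0.2 -0.24 dr 0.001
dpos cm 0.0 0.81 -0.2 dr 0.106
dpos cm 0.0 0.81 -0.2 dr 0.106
dpos cm 0.0 0.81 -0.2 dr 0.106
dpos cm 0.0 0.81 -0.2 dr 0.106
dpos cm 0.0 0.81 -0.2 dr 0.106
dpos cm 0.0 0.81 -0.2 dr 0.106
dpos cm 0.0 0.81 -0.2 dr 0.106
dpos cm 0.0 0.81 -0.2 dr 0.106
dpos cm 0.0 0.81 -0.2 dr 0.106
dpos cm 0.0 0.81 -0.2 dr 0.106
```

Call:
{"name": "apply_moves", "arguments": {
  "increments": [
    {"gripper":0,"delta_pos":[0.3,0.2,-0.2],"dr":[0,0,0]},
    {"gripper":0,"delta_pos":[0,0.8,-0.2],"dr":[0.106,0,0]},
    {"gripper":0,"delta_pos":[0,0.8,-0.2],"dr":[0.106,0,0]},
    {"gripper":0,"delta_pos":[0,0.8,-0.2],"dr":[0.106,0,0]},
    {"gripper":0,"delta_pos":[0,0,0],"dr":[0,0,0]}
  ]
}}

```text
t: 3.48
ee_pos: [465.1, -115.2, 117.5]
orientation: [0.618, 1.481, -0.619]
ft_force: [0.3, 0.0, -0.6]
width: 0.2
```

```bash
cat >> h.py <<'E'
def where(v):
    from workcell import ctrl
    o=ctrl.get_obs(); d=o["ee_pos"][:2]-PIV[v]; M=Ro.from_rotvec(o["orientation"]).as_matrix()
    a=np.arctan2(M[1,1],M[0,1]); 
    dx,dy=d@X,d@Y; r=np.hypot(dx,dy); ph=np.arctan2(dy,-dx); s=1 if v=="d" else -1
    print("t",o["t"],"theta if touching",ph+s*np.arcsin(22.5/r),"r",np.sqrt(r*r-22.5**2),"theta of tool",np.pi/2+YAW-a,"tilt x",M[:,0].round(3),"f",o["ft_force"].round(1))
def look(name,v):
    from workcell import ctrl
    for c in("top","scene"):
        d=ctrl.get_image(c)
        for o in levers(d):
            print(c,o[0],o[3:], end=" ")
            k="d" if o[3][1]<-30 else "s"
            e=max(o[4:],key=lambda q:np.linalg.norm(q-PIV[k]))-PIV[k]
            w=(o[5]-o[4]); w=w*np.sign(w@e)
            print(k,"theta pivot-tip %.3f axis %.3f"%(np.arctan2(e@Y,-e@X),np.arctan2(w@Y,-w@X)))
        cv2.imwrite(f"pics/{name}_{c}.png",d["img"][:,:,::-1])
E
python3 - <<'E'
from h import *
where("d");look("s2","d")
rows([(tgt("d",th,-22.5),118) for th in (.66,.76)])
E
```

```text
t 3.4833 theta if touching 0.64930466405327 r 75.52745668118048 theta of tool 0.658894453416803 tilt x [-0.001 -0.    -1.   ] f [ 0.3  0.  -0.6]
top 196 (array([554.6, 132.9]), array([544.7, 179. ]), array([566.7,  76.5])) s theta pivot-tip 1.213 axis 1.227
scene 290 (array([562.3, 122.6]), array([549.4, 175.2]), array([576.2,  65.4])) s theta pivot-tip 1.254 axis 1.199
scene 337 (array([ 507.1, -127.5]), array([466. , -91.4]), array([ 549.2, -164.5])) d theta pivot-tip 0.595 axis 0.589
pos [ 465.2 -115.6  117.6] yaw 0.787 t 3.5833
dpos cm -0.04 0.1 -0.0 dr 0.008
dpos cm 0.0 0.76 -0.19 dr 0.1
```

The scene view puts the drain lever at about 0.59 rad, so it is moving. The finger's half-thickness is near 9 mm rather than 13.5. I'll continue the arc.

Call:
{"name": "apply_moves", "arguments": {
  "increments": [
    {"gripper":0,"delta_pos":[0,0.8,-0.2],"dr":[0.106,0,0]},
    {"gripper":0,"delta_pos":[0,0.8,-0.2],"dr":[0.106,0,0]},
    {"gripper":0,"delta_pos":[0,0.8,-0.2],"dr":[0.106,0,0]},
    {"gripper":0,"delta_pos":[0,0.8,-0.2],"dr":[0.106,0,0]},
    {"gripper":0,"delta_pos":[0,0,0],"dr":[0,0,0]}
  ]
}}

```text
t: 4.0
ee_pos: [486.0, -90.3, 117.4]
orientation: [0.941, 1.359, -0.942]
ft_force: [-0.1, 0.7, -1.3]
width: 0.8
```

```bash
python3 - <<'E'
from h import *
where("d")
rows([(tgt("d",th,-18),118) for th in (1.08,1.18,1.28,1.38,1.45)])
E
```

```text
t 4.0 theta if touching 1.0635625618861424 r 75.59253333737378 theta of tool 1.0805579023128917 tilt x [-0.002  0.001 -1.   ] f [-0.1  0.7 -1.3]
pos [486.  -90.3 117.4] yaw 0.358 t 4.0
dpos cm -0.06 0.57 0.02 dr -0.001
dpos cm 0.0 0.76 -0.14 dr 0.1
dpos cm 0.0 0.76 -0.14 dr 0.1
dpos cm 0.0 0.76 -0.14 dr 0.1
dpos cm 0.0 0.53 -0.11 dr 0.07
```

Call:
{"name": "apply_moves", "arguments": {
  "increments": [
    {"gripper":0,"delta_pos":[0,0.6,0],"dr":[0,0,0]},
    {"gripper":0,"delta_pos":[0,0.8,-0.15],"dr":[0.1,0,0]},
    {"gripper":0,"delta_pos":[0,0.8,-0.15],"dr":[0.1,0,0]},
    {"gripper":0,"delta_pos":[0,0.8,-0.15],"dr":[0.1,0,0]},
    {"gripper":0,"delta_pos":[0,0,0],"dr":[0,0,0]}
  ]
}}

```text
t: 4.42
ee_pos: [513.7, -77.7, 117.3]
orientation: [1.165, 1.239, -1.166]
ft_force: [-1.7, 0.7, 0.7]
width: 0.3
```

```bash
python3 - <<'E'
from h import *
where("d");look("s3","d")
rows([(tgt("d",th,-18),118) for th in (1.4,1.5,1.54,1.57)])
d=cv2.imread("pics/s3_scene.png");cv2.imwrite("pics/s3c.png",cv2.resize(d[120:270,140:340],None,fx=4,fy=4,interpolation=2))
E
```

```text
t 4.4167 theta if touching 1.4599033283858345 r 74.26346919682146 theta of tool 1.3793558473553993 tilt x [-0.002  0.001 -1.   ] f [-1.7  0.7  0.7]
top 190 (array([554.3, 133.9]), array([545.1, 179.1]), array([566.2,  76.4])) s theta pivot-tip 1.217 axis 1.236
scene 288 (array([562.2, 122.4]), array([549.2, 175.1]), array([576.1,  66.6])) s theta pivot-tip 1.251 axis 1.196
scene 331 (array([ 538.2, -118.2]), array([534.2, -74. ]), array([ 542.7, -168.2])) d theta pivot-tip 1.434 axis 1.349
pos [513.7 -78.2 117.4] yaw 0.064 t 4.5167
dpos cm -0.06 0.0 -0.0 dr 0.025
dpos cm 0.0 0.76 -0.14 dr 0.1
dpos cm 0.0 0.3 -0.07 dr 0.04
dpos cm 0.0 0.23 -0.05 dr 0.03
```

View pics/s3c.png

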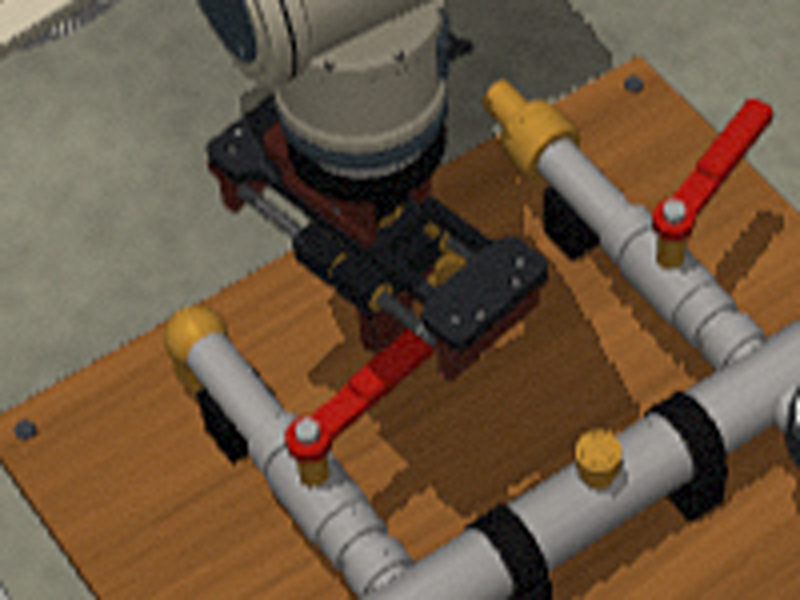

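The finger at about (380,330) pushes the drain lever near its tip. The lever is nearly square, at about 1.4 rad. I'll finish in small steps and watch the force.

Call:
{"name": "apply_moves", "arguments": {
  "increments": [
    {"gripper":0,"delta_pos":[0,0.4,0],"dr":[0.1,0,0]},
    {"gripper":0,"delta_pos":[0,0.4,-0.1],"dr":[0.05,0,0]},
    {"gripper":0,"delta_pos":[0,0.2,0],"dr":[0.04,0,0]},
    {"gripper":0,"delta_pos":[0,0.1,0],"dr":[0,0,0]},
    {"gripper":0,"delta_pos":[0,0.1,0],"dr":[0,0,0]}
  ]
}}

```text
t: 4.93
ee_pos: [524.3, -77.1, 117.1]
orientation: [1.301, 1.15, -1.304]
ft_force: [-4.6, 5.6, 1.4]
width: 0.6
```

```bash
python3 - <<'E'
from h import *
where("d");look("s4","d")
E
```

```text
t 4.9333 theta if touching 1.6028023706913868 r 72.5930202892478 theta of tool 1.5658761295616046 tilt x [-0.003  0.001 -1.   ] f [-4.6  5.6  1.4]
top 193 (array([554.6, 133.3]), array([544.7, 179. ]), array([566.9,  76.5])) s theta pivot-tip 1.213 axis 1.226
scene 286 (array([562.2, 122.7]), array([549.4, 175.2]), array([575.9,  66.6])) s theta pivot-tip 1.254 axis 1.199
scene 287 (array([ 543.3, -124.2]), array([544.7, -84.7]), array([ 541.8, -167.9])) d theta pivot-tip 1.587 axis 1.474
```

Call:
{"name": "apply_moves", "arguments": {
  "increments": [
    {"gripper":0,"delta_pos":[0,0.1,0],"dr":[0,0,0]},
    {"gripper":0,"delta_pos":[0,0,0],"dr":[0,0,0]},
    {"gripper":0,"delta_pos":[0,0.1,0],"dr":[0,0,0]},
    {"gripper":0,"delta_pos":[0,0,0],"dr":[0,0,0]},
    {"gripper":0,"delta_pos":[0,0,0],"dr":[0,0,0]}
  ]
}}

```text
t: 5.45
ee_pos: [526.3, -77.4, 117.1]
orientation: [1.301, 1.15, -1.304]
ft_force: [-4.5, 4.8, 0.1]
width: 0.5
```

Call:
{"name": "apply_moves", "arguments": {
  "increments": [
    {"gripper":0,"delta_pos":[0,0.1,0],"dr":[0,0,0]},
    {"gripper":0,"delta_pos":[0,0,0],"dr":[0,0,0]},
    {"gripper":0,"delta_pos":[0,0,0],"dr":[0,0,0]},
    {"gripper":0,"delta_pos":[0,0,0],"dr":[0,0,0]},
    {"gripper":0,"delta_pos":[0,0,0],"dr":[0,0,0]}
  ]
}}

```text
t: 5.87
ee_pos: [527.2, -77.4, 117.1]
orientation: [1.302, 1.15, -1.304]
ft_force: [-4.8, 5.3, 0.8]
width: 0.3
```

Call:
{"name": "apply_moves", "arguments": {
  "increments": [
    {"gripper":0,"delta_pos":[0,0.1,0],"dr":[0,0,0]},
    {"gripper":0,"delta_pos":[0,0,0],"dr":[0,0,0]},
    {"gripper":0,"delta_pos":[0,0,0],"dr":[0,0,0]},
    {"gripper":0,"delta_pos":[0,0,0],"dr":[0,0,0]},
    {"gripper":0,"delta_pos":[0,0,0],"dr":[0,0,0]}
  ]
}}

```text
t: 6.28
ee_pos: [527.8, -77.4, 117.1]
orientation: [1.301, 1.15, -1.305]
ft_force: [-4.8, 5.8, 1.2]
width: 0.3
```

Call:
{"name": "apply_moves", "arguments": {
  "increments": [
    {"gripper":0,"delta_pos":[0,0.1,0],"dr":[0,0,0]},
    {"gripper":0,"delta_pos":[0,0,0],"dr":[0,0,0]},
    {"gripper":0,"delta_pos":[0,0,0],"dr":[0,0,0]},
    {"gripper":0,"delta_pos":[0,0,0],"dr":[0,0,0]},
    {"gripper":0,"delta_pos":[0,0,0],"dr":[0,0,0]}
  ]
}}

```text
t: 6.7
ee_pos: [527.8, -77.4, 117.0]
orientation: [1.301, 1.152, -1.306]
ft_force: [-9.2, 6.2, 4.5]
width: 0.5
```

```bash
python3 - <<'E'
from h import *
where("d");look("s5","d")
d=cv2.imread("pics/s5_scene.png");cv2.imwrite("pics/s5c.png",cv2.resize(d[130:270,160:320],None,fx=5,fy=4.25,interpolation=2))
E
```

```text
t 6.7 theta if touching 1.6521452701067603 r 71.84621667262505 theta of tool 1.5659792618476804 tilt x [-0.006  0.002 -1.   ] f [-9.2  6.2  4.5]
top 195 (array([554.7, 132.8]), array([544.6, 179.7]), array([566.9,  75.8])) s theta pivot-tip 1.213 axis 1.227
scene 291 (array([562.2, 122.5]), array([549.2, 175.1]), array([575.9,  66.6])) s theta pivot-tip 1.251 axis 1.198
scene 293 (array([ 544.8, -124.5]), array([547.9, -86.5]), array([ 541.4, -168. ])) d theta pivot-tip 1.638 axis 1.518
```

On the last 1 mm command the TCP did not move and the force rose to 9 N, so the lever is on the stop. I'll back off and lift.

Call:
{"name": "apply_moves", "arguments": {
  "increments": [
    {"gripper":0,"delta_pos":[0,-0.5,0],"dr":[0,0,0]},
    {"gripper":0,"delta_pos":[0,-1.0,0],"dr":[0,0,0]},
    {"gripper":0,"delta_pos":[0,-1.5,0],"dr":[0,0,0]},
    {"gripper":0,"delta_pos":[-1.0,0,0],"dr":[0,0,0]},
    {"gripper":0,"delta_pos":[-2.0,0,0],"dr":[0,0,0]}
  ]
}}

```text
t: 7.22
ee_pos: [499.3, -74.3, 146.9]
orientation: [1.303, 1.148, -1.307]
ft_force: [0.4, -1.0, -0.4]
width: 0.3
```

Call:
{"name": "apply_moves", "arguments": {
  "increments": [
    {"gripper":0,"delta_pos":[-3.0,0,0],"dr":[0,0,0]},
    {"gripper":0,"delta_pos":[-3.0,0,0],"dr":[0,0,0]},
    {"gripper":0,"delta_pos":[0,0,-4],"dr":[0,0,0]},
    {"gripper":0,"delta_pos":[0,0,-4],"dr":[0,0,0]},
    {"gripper":0,"delta_pos":[0,0,-4],"dr":[0,0,0]}
  ]
}}

```text
t: 7.63
ee_pos: [518.3, 45.2, 209.8]
orientation: [1.308, 1.141, -1.302]
ft_force: [1.1, 0.1, -0.0]
width: 0.4
```

```bash
python3 - <<'E'
from h import *
where("d");look("s6","d")
rows([(tgt("s",1.217,35),200),(tgt("s",1.217,35),118)])
E
```

```text
t 7.6333 theta if touching 1.4700861236879945 r 197.0410906603663 theta of tool 1.5708401313797544 tilt x [ 0.004  0.    -1.   ] f [ 1.1  0.1 -0. ]
top 62 (array([548.3, 164.3]), array([544.2, 179. ]), array([552.7, 148.3])) s theta pivot-tip 1.208 axis 1.169
top 190 (array([ 540.3, -100.3]), array([546.5, -56.1]), array([ 532.9, -153. ])) d theta pivot-tip 1.562 axis 1.578
scene 288 (array([562.5, 122. ]), array([549.2, 175.2]), array([576.3,  66.7])) s theta pivot-tip 1.251 axis 1.194
scene 390 (array([ 546.2, -111.7]), array([551.2, -61.1]), array([ 540.7, -168. ])) d theta pivot-tip 1.619 axis 1.537
pos [518.5  48.7 209.3] yaw -0.125 t 7.7333
dpos cm 0.93 5.02 -12.49 dr -0.347
dpos cm 8.2 0.0 0.0 dr 0.0
```

The drain reads 1.56–1.58 from the top view, so it is closed. Next is the supply valve.

Call:
{"name": "apply_moves", "arguments": {
  "increments": [
    {"gripper":0,"delta_pos":[0,1.3,-3.1],"dr":[0,0,0]},
    {"gripper":0,"delta_pos":[0,1.3,-3.1],"dr":[0,0,0]},
    {"gripper":0,"delta_pos":[0,1.2,-3.1],"dr":[0,0,0]},
    {"gripper":0,"delta_pos":[0,1.2,-3.2],"dr":[0,0,0]},
    {"gripper":0,"delta_pos":[0,0,0],"dr":[-0.11,0,0]}
  ]
}}

```text
t: 8.15
ee_pos: [586.3, 165.8, 208.9]
orientation: [1.227, 1.198, -1.219]
ft_force: [0.3, 0.7, 1.3]
width: 0.6
```

Call:
{"name": "apply_moves", "arguments": {
  "increments": [
    {"gripper":0,"delta_pos":[0,0,0],"dr":[-0.118,0,0]},
    {"gripper":0,"delta_pos":[0,0,0],"dr":[-0.118,0,0]},
    {"gripper":0,"delta_pos":[1,0,0],"dr":[0,0,0]},
    {"gripper":0,"delta_pos":[0,0,0],"dr":[0,0,0]},
    {"gripper":0,"delta_pos":[0,0,0],"dr":[0,0,0]}
  ]
}}

```text
t: 8.57
ee_pos: [582.5, 161.3, 197.1]
orientation: [1.051, 1.302, -1.053]
ft_force: [0.2, -0.7, 0.3]
width: 0.8
```

```bash
python3 - <<'E'
from h import *
where("s")
rows([(tgt("s",1.217,35),118)])
E
```

```text
t 8.5667 theta if touching 1.3563953536117412 r 74.24651630897867 theta of tool 1.2273688853713756 tilt x [-0.001 -0.    -1.   ] f [ 0.2 -0.7  0.3]
pos [582.5 161.3 197.1] yaw 0.211 t 8.5667
dpos cm 7.91 0.24 -0.46 dr -0.01
```

Call:
{"name": "apply_moves", "arguments": {
  "increments": [
    {"gripper":0,"delta_pos":[2,0.2,-0.2],"dr":[0,0,0]},
    {"gripper":0,"delta_pos":[2,0,-0.2],"dr":[0,0,0]},
    {"gripper":0,"delta_pos":[2,0,0],"dr":[0,0,0]},
    {"gripper":0,"delta_pos":[1.9,0,0],"dr":[0,0,0]},
    {"gripper":0,"delta_pos":[0,0,0],"dr":[0,0,0]}
  ]
}}

```text
t: 8.98
ee_pos: [581.7, 165.4, 115.4]
orientation: [1.048, 1.306, -1.056]
ft_force: [-0.3, -0.3, 0.0]
width: 0.6
```

```bash
python3 - <<'E'
from h import *
where("s")
rows([(tgt("s",th,17),118) for th in [1.217,1.117,1.017,.917,.817]])
E
```

```text
t 8.9833 theta if touching 1.350446190920379 r 78.23610936238916 theta of tool 1.2261569847763922 tilt x [-0.006 -0.002 -1.   ] f [-0.3 -0.3  0. ]
pos [581.7 165.4 115.4] yaw 0.213 t 8.9833
dpos cm -0.26 -1.57 -0.03 dr -0.009
dpos cm 0.0 -0.76 -0.13 dr -0.1
dpos cm 0.0 -0.76 -0.13 dr -0.1
dpos cm 0.0 -0.76 -0.13 dr -0.1
dpos cm 0.0 -0.76 -0.13 dr -0.1
```

Call:
{"name": "apply_moves", "arguments": {
  "increments": [
    {"gripper":0,"delta_pos":[-0.2,-0.8,0],"dr":[0,0,0]},
    {"gripper":0,"delta_pos":[0,-0.8,0],"dr":[0,0,0]},
    {"gripper":0,"delta_pos":[0,-0.76,-0.15],"dr":[-0.1,0,0]},
    {"gripper":0,"delta_pos":[0,-0.76,-0.15],"dr":[-0.1,0,0]},
    {"gripper":0,"delta_pos":[0,0,0],"dr":[0,0,0]}
  ]
}}

```text
t: 9.4
ee_pos: [553.2, 161.9, 122.7]
orientation: [0.898, 1.376, -0.893]
ft_force: [1.6, -0.1, -0.1]
width: 0.1
```

```bash
python3 - <<'E'
from h import *
where("s");look("s7","s")
rows([(tgt("s",th,17),118) for th in [1.,.9,.8,.7,.6]])
E
```

```text
t 9.4 theta if touching 0.9756601721808897 r 74.18622994576118 theta of tool 1.0202726821189707 tilt x [ 0.004  0.001 -1.   ] f [ 1.6 -0.1 -0.1]
top 49 (array([557.1, 100.1]), array([554.2, 112.5]), array([562.8,  76.3])) s theta pivot-tip 1.021 axis 1.206
top 190 (array([ 540.3, -100.3]), array([546.5, -56.1]), array([ 532.9, -153. ])) d theta pivot-tip 1.562 axis 1.578
scene 263 (array([554.7, 115.3]), array([528.1, 167.2]), array([579.1,  67.7])) s theta pivot-tip 1.002 axis 0.965
scene 388 (array([ 546., -112.]), array([551. , -61.1]), array([ 540.6, -168. ])) d theta pivot-tip 1.617 axis 1.536
pos [553.2 162.  122.3] yaw 0.412 t 9.5
dpos cm 0.43 -0.38 -0.01 dr -0.027
dpos cm 0.0 -0.76 -0.13 dr -0.1
dpos cm 0.0 -0.76 -0.13 dr -0.1
dpos cm 0.0 -0.76 -0.13 dr -0.1
dpos cm 0.0 -0.76 -0.13 dr -0.1
```

Call:
{"name": "apply_moves", "arguments": {
  "increments": [
    {"gripper":0,"delta_pos":[0.3,-0.5,0],"dr":[0,0,0]},
    {"gripper":0,"delta_pos":[0,-0.76,-0.15],"dr":[-0.1,0,0]},
    {"gripper":0,"delta_pos":[0,-0.76,-0.15],"dr":[-0.1,0,0]},
    {"gripper":0,"delta_pos":[0,-0.76,-0.15],"dr":[-0.1,0,0]},
    {"gripper":0,"delta_pos":[0,0,0],"dr":[0,0,0]}
  ]
}}

```text
t: 9.92
ee_pos: [528.0, 152.8, 119.2]
orientation: [0.668, 1.462, -0.663]
ft_force: [3.5, 0.7, 1.1]
width: 0.6
```

```bash
python3 - <<'E'
from h import *
where("s")
rows([(tgt("s",th,17),118) for th in [.7,.6,.5,.4,.3]])
E
```

```text
t 9.9167 theta if touching 0.6268324537058879 r 74.00829959499292 theta of tool 0.7208434652063501 tilt x [ 0.005  0.001 -1.   ] f [3.5 0.7 1.1]
pos [528.  152.8 119.2] yaw 0.718 t 9.9167
dpos cm 0.12 -0.0 0.05 dr -0.021
dpos cm 0.0 -0.76 -0.13 dr -0.1
dpos cm 0.0 -0.76 -0.13 dr -0.1
dpos cm 0.0 -0.76 -0.13 dr -0.1
dpos cm 0.0 -0.76 -0.13 dr -0.1
```

Call:
{"name": "apply_moves", "arguments": {
  "increments": [
    {"gripper":0,"delta_pos":[0.1,-0.76,-0.1],"dr":[-0.1,0,0]},
    {"gripper":0,"delta_pos":[0,-0.76,-0.13],"dr":[-0.1,0,0]},
    {"gripper":0,"delta_pos":[0,-0.76,-0.13],"dr":[-0.1,0,0]},
    {"gripper":0,"delta_pos":[0,-0.76,-0.13],"dr":[-0.1,0,0]},
    {"gripper":0,"delta_pos":[0,0,0],"dr":[0,0,0]}
  ]
}}

```text
t: 10.33
ee_pos: [504.7, 133.0, 118.2]
orientation: [0.357, 1.537, -0.353]
ft_force: [3.3, 2.3, 1.1]
width: 0.7
```

```bash
python3 - <<'E'
from h import *
where("s");look("s8","s")
rows([(tgt("s",th,17),118) for th in [.3,.2,.1,.05,0]])
E
```

```text
t 10.3333 theta if touching 0.23137205314189158 r 74.34148871156795 theta of tool 0.32120713132672574 tilt x [ 0.005  0.002 -1.   ] f [3.3 2.3 1.1]
top 190 (array([ 540.3, -100.3]), array([546.5, -56.1]), array([ 532.9, -153. ])) d theta pivot-tip 1.562 axis 1.578
scene 287 (array([531.5,  97. ]), array([481.3, 119.5]), array([583.9,  73.4])) s theta pivot-tip 0.249 axis 0.290
scene 390 (array([ 546.2, -112. ]), array([551. , -61.1]), array([ 541., -168.])) d theta pivot-tip 1.617 axis 1.532
pos [504.4 133.1 117.8] yaw 1.112 t 10.4333
dpos cm -0.02 -0.03 0.11 dr -0.026
dpos cm 0.0 -0.76 -0.13 dr -0.1
dpos cm 0.0 -0.76 -0.13 dr -0.1
dpos cm 0.0 -0.38 -0.08 dr -0.05
dpos cm 0.0 -0.38 -0.08 dr -0.05
```

Call:
{"name": "apply_moves", "arguments": {
  "increments": [
    {"gripper":0,"delta_pos":[0,-0.7,-0.1],"dr":[-0.1,0,0]},
    {"gripper":0,"delta_pos":[0,-0.7,-0.1],"dr":[-0.1,0,0]},
    {"gripper":0,"delta_pos":[0,-0.3,-0.1],"dr":[-0.1,0,0]},
    {"gripper":0,"delta_pos":[0,-0.2,0],"dr":[0,0,0]},
    {"gripper":0,"delta_pos":[0,0,0],"dr":[0,0,0]}
  ]
}}

```text
t: 10.85
ee_pos: [493.8, 116.2, 117.0]
orientation: [0.126, 1.567, -0.126]
ft_force: [0.8, 3.8, 2.4]
width: 0.3
```

```bash
python3 - <<'E'
from h import *
where("s");look("s9","s")
E
```

```text
t 10.85 theta if touching -0.02101622666489772 r 75.3400992317332 theta of tool 0.028441577386388417 tilt x [ 0.001  0.    -1.   ] f [0.8 3.8 2.4]
top 188 (array([ 540.2, -100.4]), array([546.3, -56.1]), array([ 532.9, -152.9])) d theta pivot-tip 1.560 axis 1.576
scene 313 (array([528. ,  86.6]), array([474.5,  97.1]), array([585.4,  75.3])) s theta pivot-tip -0.006 axis 0.062
scene 387 (array([ 546.2, -112.6]), array([550.9, -61.1]), array([ 541.2, -168. ])) d theta pivot-tip 1.615 axis 1.529
```

About 0.055 rad (4 mm) remains, so I'll use small steps.

Call:
{"name": "apply_moves", "arguments": {
  "increments": [
    {"gripper":0,"delta_pos":[0,-0.1,0],"dr":[0,0,0]},
    {"gripper":0,"delta_pos":[0,0,0],"dr":[0,0,0]},
    {"gripper":0,"delta_pos":[0,-0.1,0],"dr":[0,0,0]},
    {"gripper":0,"delta_pos":[0,0,0],"dr":[0,0,0]},
    {"gripper":0,"delta_pos":[0,0,0],"dr":[0,0,0]}
  ]
}}

```text
t: 11.37
ee_pos: [493.2, 114.4, 116.7]
orientation: [0.124, 1.568, -0.123]
ft_force: [0.3, 4.1, 4.1]
width: 0.8
```

Call:
{"name": "apply_moves", "arguments": {
  "increments": [
    {"gripper":0,"delta_pos":[0,-0.1,0],"dr":[0,0,0]},
    {"gripper":0,"delta_pos":[0,0,0],"dr":[0,0,0]},
    {"gripper":0,"delta_pos":[0,0,0],"dr":[0,0,0]},
    {"gripper":0,"delta_pos":[0,0,0],"dr":[0,0,0]},
    {"gripper":0,"delta_pos":[0,0,0],"dr":[0,0,0]}
  ]
}}

```text
t: 11.78
ee_pos: [493.0, 113.9, 116.7]
orientation: [0.124, 1.568, -0.123]
ft_force: [0.5, 8.5, 3.7]
width: 0.5
```

Call:
{"name": "apply_moves", "arguments": {
  "increments": [
    {"gripper":0,"delta_pos":[0,-0.1,0],"dr":[0,0,0]},
    {"gripper":0,"delta_pos":[0,0,0],"dr":[0,0,0]},
    {"gripper":0,"delta_pos":[0,0,0],"dr":[0,0,0]},
    {"gripper":0,"delta_pos":[0,0,0],"dr":[0,0,0]},
    {"gripper":0,"delta_pos":[0,0,0],"dr":[0,0,0]}
  ]
}}

```text
t: 12.2
ee_pos: [493.0, 113.8, 116.7]
orientation: [0.126, 1.567, -0.122]
ft_force: [0.3, 14.0, 2.7]
width: 0.1
```

The stop is reached: no motion, and the force went from 8 to 14 N. I'll back off, lift and check.

Call:
{"name": "apply_moves", "arguments": {
  "increments": [
    {"gripper":0,"delta_pos":[0,0.5,0],"dr":[0,0,0]},
    {"gripper":0,"delta_pos":[0,1.0,0],"dr":[0,0,0]},
    {"gripper":0,"delta_pos":[0,1.5,0],"dr":[0,0,0]},
    {"gripper":0,"delta_pos":[-1.0,0,0],"dr":[0,0,0]},
    {"gripper":0,"delta_pos":[-2.0,0,0],"dr":[0,0,0]}
  ]
}}

```text
t: 12.62
ee_pos: [495.5, 141.7, 145.1]
orientation: [0.12, 1.573, -0.124]
ft_force: [0.2, -0.1, 0.5]
width: 0.7
```

Call:
{"name": "apply_moves", "arguments": {
  "increments": [
    {"gripper":0,"delta_pos":[-3,0,0],"dr":[0,0,0]},
    {"gripper":0,"delta_pos":[-3,0,0],"dr":[0,0,0]},
    {"gripper":0,"delta_pos":[-3,0,0],"dr":[0,0,0]},
    {"gripper":0,"delta_pos":[0,2,-4],"dr":[0,0,0]},
    {"gripper":0,"delta_pos":[0,2,-3],"dr":[0,0,0]}
  ]
}}

```text
t: 13.03
ee_pos: [437.3, 189.9, 238.7]
orientation: [0.126, 1.564, -0.125]
ft_force: [0.2, 1.7, -0.3]
width: 0.3
```

Call:
{"name": "apply_moves", "arguments": {
  "increments": [
    {"gripper":0,"delta_pos":[0,3,-2],"dr":[0,0,0]},
    {"gripper":0,"delta_pos":[0,3,-2],"dr":[0,0,0]},
    {"gripper":0,"delta_pos":[0,3,0],"dr":[0,0,0]},
    {"gripper":0,"delta_pos":[0,0,0],"dr":[0,0,0]},
    {"gripper":0,"delta_pos":[0,0,0],"dr":[0,0,0]}
  ]
}}

```text
t: 13.45
ee_pos: [411.2, 286.0, 236.8]
orientation: [0.12, 1.568, -0.121]
ft_force: [-0.5, 0.2, -0.3]
width: 0.3
```

```bash
python3 - <<'E'
from h import *
where("s");look("s10","s")
a=cv2.imread("pics/s10_top.png")[130:290,130:450];cv2.imwrite("pics/s10c.png",cv2.resize(a,None,fx=2.5,fy=2.5,interpolation=2))
E
```

```text
t 13.45 theta if touching 0.6917398168922491 r 252.4533497577143 theta of tool 0.021404787021978455 tilt x [-0.    -0.001 -1.   ] f [-0.5  0.2 -0.3]
top 167 (array([514.8,  92.6]), array([566.2,  84.5]), array([472.1,  99.3])) s theta pivot-tip 0.014 axis 0.024
top 189 (array([ 540.2, -100.5]), array([546.4, -56.1]), array([ 533., -153.])) d theta pivot-tip 1.561 axis 1.576
scene 308 (array([527.4,  85.4]), array([474. ,  94.3]), array([585.5,  75.8])) s theta pivot-tip -0.037 axis 0.032
scene 387 (array([ 546.2, -111.9]), array([551.1, -61.1]), array([ 540.8, -168. ])) d theta pivot-tip 1.618 axis 1.535
```

View pics/s10c.png

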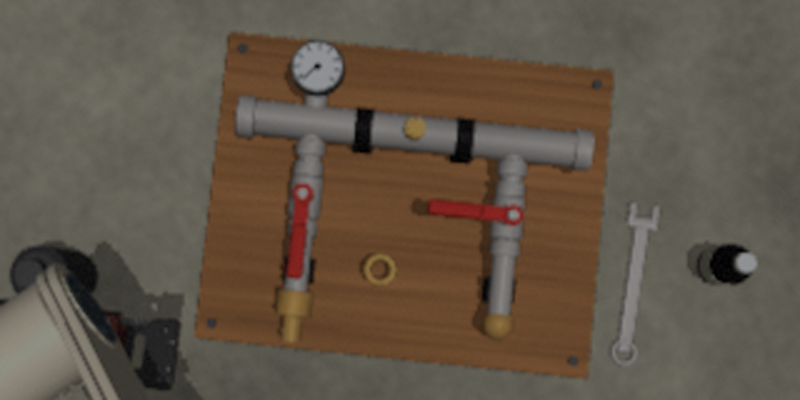

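View pics/s10_scene.png

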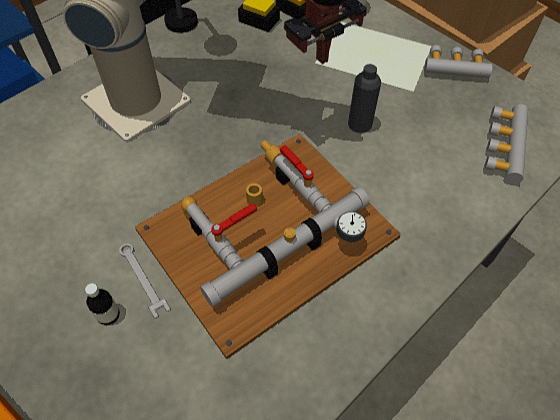

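The pictures show the supply lever in line with its pipe (crop (302,193) to (295,275)) and the drain lever square across (crop (514,214) to (430,207)). The can, bottle, coupling and wrench stand where they were, and the arm is clear.

```bash
python3 -c "
from workcell import ctrl
print(ctrl.close_job())"
```

```text
the job is handed in; nothing more can be done
None
```

I pushed the drain valve closed first, then pushed the supply valve open, and handed the job in at about 13.5 s. Both pushes used the back of one finger of the shut gripper against the lever's side. The job reports no verdict.

- **Drain:** the lever went to its closed stop. On the last 1 mm step it did not move and the force rose to about 9 N along the push. The top view still read 1.56–1.58 rad at the end; closed is 1.571.
- **Supply:** the lever went to its open stop. On the last 1 mm step it did not move and the force rose to 14 N. The top view read 0.014–0.024 rad; open is 0.
- **Surroundings:** by eye, the can, bottle, coupling and wrench look unmoved in the last pictures. The arm stands clear with about zero force on it.

**Disagreement:** the scene-view lever angles differ from the top view by up to about 0.05 rad. I put that down to the lever's side faces and the calibration. The finger's contact offset also came out 1.7 mm larger at the supply stop than at the drain stop, about 0.02 rad. I relied on the force rise to decide that each stop was reached.

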